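# Shake the grinding rods out of the jar

### The arm

A 7-joint arm with a two-finger parallel gripper is mounted at the origin on the work surface. World frame = base frame: x ahead of the robot, y to its left, z up, the work surface at z = 0. Lengths are in m, angles in rad, forces in N, time in s.
With the tool pointing down it reaches from about 0.425 to 0.925 m from the base axis. Payload 6.8 kg.
Tool frame: the origin (TCP) lies between the finger pads; the fingertips stand 14 mm ahead of it and the grasp point (between the pads) lies 5 mm behind it; z points along the fingers, y is the line along which they close (so a half turn about z gives the same grasp; the last joint's range is limited). The gripper opens to 85 mm and grips with 20 to 120 N. Pads are 22 mm wide; open, the fingers measure 114 mm over their backs; the gripper's body (76 mm by 85 mm) begins 54 mm behind the grasp point. The pads swing forward as they close: fully open they stand 13 mm farther back than shut.
Start: joints at [-1.276, 0.477, 0.022, 1.555, -0.011, 1.109, -0.083], TCP at [0.265, 0.621, 0.245] pointing down, gripper open.
Joint ranges: [-2.96, 2.96], [-0.34, 2.1], [-1.41, 1.46], [0.24, 2.44], [-1.37, 4.51], [0.17, 1.92], [-2.96, 2.96]. Speed limits (rad/s): [2.39, 2.39, 3.14, 3.14, 3.14, 3.14, 3.14].

### API

Orientations are given as a rotation vector (axis times angle).
In Python, from bench import r, eyes, ticket gives the robot as it stands. The module is installed in compiled form; this text tells all that it offers.
- The arm moves only by the tool arm_command, never from a script. Its argument "plan" is text: rows parted by semicolons, each of 4 numbers parted by spaces: the shift along the tool's x, y, z in m, then the turn about the tool's z in degrees. In form: tx ty tz yaw; .... A call has 1 to 20 rows; each row shifts and turns the commanded pose from where the row before left it, along the tool's axes as they then stand; what a row does not reach is not made up. A row lasts 1/8 s, in which the tool goes at most 62.5 mm and 10.7 degrees, less where a joint would pass 70% of its speed; a pose out of reach is approached as far as the arm can. A call is refused whole if a number of a shift passes 0.0625 or a number of a turn 10.7, either way. A call with a gripper value outside its range is refused whole. "hand" is the closure, from -1 (fully open) to 1 (shut), set as the call begins (left out, the last holds). The fingers move at their own pace and stop on an object; "grip_force" is the grip in N (left out, the last holds). Time passes only in rows, so rows that do not move let the fingers close. It gives the time, the measured TCP pose, the force, the opening and the grip force at its end, in the units of the state.
- r.get_obs(): the state, without advancing time (a new reading comes with each control period).
- eyes.grab_frame(name): name is "scene" or "top" or "wrist"; returns (picture, depth): 420x560x3 uint8, red, green, blue; 420x560 float32, m along the optical axis (not along the pixel's ray), 0 where there is no reading.
- eyes.calibration(name): a dict with "fov_y" (degrees; the focal length in pixels is half the picture's height over the tangent of half this angle, whatever the lens; pixels are square), "cx", "cy" (the principal point, pixels), "k1" (the pictures are not rectified: a ray, as slopes to the right and down, at radius r is drawn at 1 + k1 r^2 times it, then the intrinsics apply), "origin" and "attitude" of the camera in the world; the wrist camera has in their place "tool_from_camera" (4x4, takes a point from camera to tool coordinates, whose origin is the TCP and whose axes are the flange's). Camera axes: x right, y up, looking along -z (the intrinsics and any distortion apply to the point x, -y, -z); pixel columns grow to the right and rows downward; lengths in m; the calibration is good to about 2 mm. A picture is of the moment at which its call begins: read the wrist's pose just before it. calibration takes no time and is no camera call.
- ticket.hand_in(): hands the job in; it is judged then, once.
The state is a dict: "clock": time; "joints": joint angles; "qvel": joint speeds; "tau": joint torques, N m; "tcp_pos": TCP position; "orientation": TCP orientation; "contact_force": force on the tool from outside, world axes, zero at the start; "moment": the same for the moment, N m; "grip_width": finger opening in m; "gripper_force": force on a finger pad.
Only numpy, scipy, OpenCV 4.12 (cv2) and the standard library are available. Lean on these libraries where they do the work, as an engineer would, in place of code of your own. Each camera call takes 0.05 s, during which the arm holds its last target. There are 200 camera calls.

### The job

Take the open jar off the roller mixer, hold it upturned over the steel tray and shake it in the air until its weight stops dropping, so that all four steel grinding rods have fallen into the tray, without spilling a rod elsewhere or knocking the jar against the tray. Then gently lay the empty jar back on the rollers, in a groove between two of them, and leave the capped jar and the other things where they are.

Things in the scene. Friction and masses are not known exactly. Their poses are not given: they have to be found in the camera images.
- jar: open plastic jar (white, opaque, pale blue band), lying on the rollers; origin on its axis, mid-body. x: along the axis from mouth to base; starts level, mouth towards the robot (-x), z up. Body 64 mm outside diameter (12 facets, two upright at its sides), from +50 mm (base) to -48 mm, then a 2 mm, nearly flat shoulder to the neck. Walls 4 mm. 70 to 130 g empty
- jar_mouth (a point): centre of the open mouth's rim, on the axis at x = -68 mm of the jar; neck 48 mm outside, 40 mm inside diameter. When the jar is tipped, the four rods inside catch behind the shoulder and stay until it is shaken: pointing 75 to 90 degrees down, sideways shakes of 20 mm each way, twice a second, free them within seconds; at lesser tilts it takes more or harder shaking
- rod0: round-ended steel grinding rod, 10 mm diameter, 70 mm long along its x axis, 43 g (0.42 N); origin at its centre; starts loose inside the jar, along its axis, and slides to the shoulder as the jar is tipped
- rod1: a second such rod
- rod2: a third such rod
- rod3: a fourth such rod
- tray: open stainless-steel tray, 200 mm (its x) by 260 mm (its y) outside, 50 mm high, floor and walls 4 mm, stands loose on the bench (700 g); origin at the centre of its underside
- mixer: fixed roller mixer, white, blue panel towards the robot, 345 (x) x 272 mm (y); origin at its underside's centre, on the bench. Five 28 mm rollers, 280 mm long, lie along x at y = 0, +-46, +-92 mm, tops 99 mm up, above the end cheeks; they do not turn. In a groove between two (y = +-23, +-69) a jar's axis is 125 mm up. The jars start in the outer grooves
- full_jar: the same jar with a yellow band and a blue screw cap (54 mm diameter, to 73 mm from the origin), closed, 220 g, lying on the rollers with its cap towards the robot; origin as the open jar's. Leave it alone
- tube_rack: yellow microtube rack, 110 x 70 x 40 mm, loose on the bench; origin at the centre of its underside. Leave it alone
- tip_box: white pipette-tip box, 124 x 89 x 68 mm, loose on the bench; origin at the centre of its underside. Leave it alone
Things that resemble listed ones, but are neither listed nor needed, are in the scene too. Leave any black or turquoise look-alike of the jar alone.

How it is judged:
On the way, in this order (a step that is already met when the one before it is completed fails the run):
1. the open jar is lifted clear of the rollers (40 mm) with all four rods still in it (z of jar in the frame of mixer above 0.165 m and distance between each of rod0, rod1, rod2, rod3 and jar below 0.07 m), for 0.1 s.
2. all four rods lie in the tray while the jar is held upturned above it (mouth at least 40 degrees below level, over the tray) (x of rod0 in the frame of tray between -0.1 and 0.1 m and y of rod0 in the frame of tray between -0.13 and 0.13 m and z of each of rod0, rod1, rod2, rod3 in the frame of tray below 0.05 m and x of rod1 in the frame of tray between -0.1 and 0.1 m and y of rod1 in the frame of tray between -0.13 and 0.13 m and x of rod2 in the frame of tray between -0.1 and 0.1 m and y of rod2 in the frame of tray between -0.13 and 0.13 m and x of rod3 in the frame of tray between -0.1 and 0.1 m and y of rod3 in the frame of tray between -0.13 and 0.13 m and angle between jar's own x axis and vertical below 0.87 rad and x of jar_mouth in the frame of tray between -0.11 and 0.11 m and y of jar_mouth in the frame of tray between -0.14 and 0.14 m and height (world z) of jar_mouth above 0.03 m), for 0.1 s.
3. the empty jar is set down in a groove between the rollers while still held: not let go more than 6 mm above its seat (z of jar in the frame of mixer between 0.115 and 0.131 m and x of jar in the frame of mixer between -0.11 and 0.11 m and y of jar in the frame of mixer between -0.085 and 0.085 m and angle between the x axis of jar and the x axis of mixer, either way round below 0.12 rad and contact force between the fingers and jar above 1 N), for 0.1 s.
At the end, for the whole second after the job is handed in: All four rods at rest inside the tray, which stands flat; the empty jar lies at rest in a groove between two rollers, along them within about 7 degrees, let go; the capped jar, tube rack and tip box are within 30 mm of where they were (x of rod0 in the frame of tray between -0.1 and 0.1 m and y of rod0 in the frame of tray between -0.13 and 0.13 m and z of each of rod0, rod1, rod2, rod3 in the frame of tray below 0.05 m and x of rod1 in the frame of tray between -0.1 and 0.1 m and y of rod1 in the frame of tray between -0.13 and 0.13 m and x of rod2 in the frame of tray between -0.1 and 0.1 m and y of rod2 in the frame of tray between -0.13 and 0.13 m and x of rod3 in the frame of tray between -0.1 and 0.1 m and y of rod3 in the frame of tray between -0.13 and 0.13 m and z of jar in the frame of mixer between 0.115 and 0.129 m and x of jar in the frame of mixer between -0.11 and 0.11 m and y of jar in the frame of mixer between -0.085 and 0.085 m and angle between the x axis of jar and the x axis of mixer, either way round below 0.12 rad and linear speed of jar below 0.02 m/s and angular speed of jar below 0.3 rad/s and linear speed of each of rod0, rod1, rod2, rod3 below 0.03 m/s and angle between tray's own z axis and vertical below 0.05 rad and distance of each of full_jar, tube_rack, tip_box from where it was at the start of the episode below 0.03 m); the robot touches nothing.
It fails at once if a rod is spilled: it is out of the jar and not over the tray ((distance between rod0 and jar above 0.115 m and (x of rod0 in the frame of tray above 0.105 m or x of rod0 in the frame of tray below -0.105 m or y of rod0 in the frame of tray above 0.135 m or y of rod0 in the frame of tray below -0.135 m)) or (distance between rod1 and jar above 0.115 m and (x of rod1 in the frame of tray above 0.105 m or x of rod1 in the frame of tray below -0.105 m or y of rod1 in the frame of tray above 0.135 m or y of rod1 in the frame of tray below -0.135 m)) or (distance between rod2 and jar above 0.115 m and (x of rod2 in the frame of tray above 0.105 m or x of rod2 in the frame of tray below -0.105 m or y of rod2 in the frame of tray above 0.135 m or y of rod2 in the frame of tray below -0.135 m)) or (distance between rod3 and jar above 0.115 m and (x of rod3 in the frame of tray above 0.105 m or x of rod3 in the frame of tray below -0.105 m or y of rod3 in the frame of tray above 0.135 m or y of rod3 in the frame of tray below -0.135 m))).
It fails at once if the jar is knocked against the tray (over 5 N) (contact force between jar and tray above 5 N).
It fails at once if the jar is slammed on the mixer (it meets it faster than 0.25 m/s) (contact force between jar and mixer above 2 N and linear speed of jar above 0.25 m/s).
It fails at once if the capped jar, tube rack or tip box is moved by more than 30 mm (distance of any of full_jar, tube_rack, tip_box from where it was at the start of the episode above 0.03 m).
It also fails if it takes over 56 s, if anything falls off the work surface, if the arm or the gripper's body presses on something with over 40 N, if the wrist force passes 120 N, or if a joint passes its speed limit or range.

## Working session

There is one attempt and no reset: what is moved stays moved. The work goes in short steps, Python scripts to look and compute and a tool call to move; the robot and the scene stay as the last step left them, time stands still between calls to the robot, and variables do not carry over. Pictures are saved under pics/ and viewed, at most 10 in all, crops included, and the job is handed in when it is done.

Besides the shell and the picture viewer there is one more tool, called after "Call:" by a JSON object that holds its "fn" and its "kwargs", one argument or row to a line. arm_command: Moves the arm, as the interface text tells. Its arguments: {"type":"object","properties":{"plan":{"type":"string"},"hand":{"type":"number"},"grip_force":{"type":"number"}},"required":["plan"]}

```bash
mkdir -p pics
cat > h.py <<'E'
import numpy as np, cv2
from scipy.spatial.transform import Rotation as R
from bench import r, eyes, ticket
def grab(name):
    o=r.get_obs(); im,d=eyes.grab_frame(name); c=eyes.calibration(name)
    return im,d,c,o
def pose(c,o):
    if 'tool_from_camera' in c:
        T=np.eye(4);T[:3,:3]=R.from_rotvec(o['orientation']).as_matrix();T[:3,3]=o['tcp_pos'];return T@np.array(c['tool_from_camera'])
    T=np.eye(4);a=np.array(c['attitude'],float)
    T[:3,:3]=a if a.shape==(3,3) else R.from_rotvec(a).as_matrix()
    T[:3,3]=c['origin'];return T
def cloud(d,c,T):
    h,w=d.shape;f=h/2/np.tan(np.radians(c['fov_y'])/2)
    K=np.array([[f,0,c['cx']],[0,f,c['cy']],[0,0,1]]);u,v=np.meshgrid(np.arange(w),np.arange(h))
    p=cv2.undistortPoints(np.stack([u,v],-1).reshape(-1,1,2).astype(np.float64),K,np.array([c['k1'],0,0,0.]))[:,0].reshape(h,w,2)
    P=np.stack([p[...,0]*d,-p[...,1]*d,-d],-1)@T[:3,:3].T+T[:3,3]
    P[d<=0]=np.nan
    return P
def save(n,im): cv2.imwrite('pics/'+n,im[...,::-1])
E
python3 - <<'E'
from h import *
for n in('scene','top'):
    im,d,c,o=grab(n); save(n+'.png',im); np.savez(n+'.npz',im=im,d=d,P=cloud(d,c,pose(c,o))); print(n,c)
print(o)
E
```

```text
scene {'fov_y': 55.15577366729069, 'cx': 281.3131786498647, 'cy': 203.13885987522127, 'k1': -0.11768225336371022, 'origin': array([ 1.14213797, -0.12975842,  1.03751293]), 'attitude': array([0.46489715, 0.35370766, 1.32472854])}
top {'fov_y': 42.834416677245564, 'cx': 274.6381202038887, 'cy': 202.21233380689793, 'k1': -0.153475548975714, 'origin': array([ 0.42799239, -0.00724982,  1.56726663]), 'attitude': array([ 0.09658192, -0.08132572, -1.55293547])}
{'clock': 0.05, 'joints': array([-1.27608519,  0.47778294,  0.02232413,  1.5564226 , -0.01147028,
        1.1092977 , -0.0831319 ]), 'qvel': array([-0.00149403, -0.00138152,  0.00178769, -0.00042378,  0.00150313,
        0.00093912,  0.00086535]), 'tau': array([ 4.54947090e-03, -5.98297548e+01,  1.61572002e+00, -2.82261264e+01,
        1.28489817e-02,  5.14318686e-03,  1.91557268e-05]), 'tcp_pos': array([0.2643976 , 0.62046422, 0.24434909]), 'orientation': array([-6.28397127e-01, -3.07789073e+00,  2.78080321e-03]), 'contact_force': array([-0.19025872,  0.03325903, -0.06952578]), 'moment': array([-0.01392245,  0.0141664 , -0.02151875]), 'gripper_force': 0.0, 'grip_width': 0.08532526054841041}
```

View pics/scene.png

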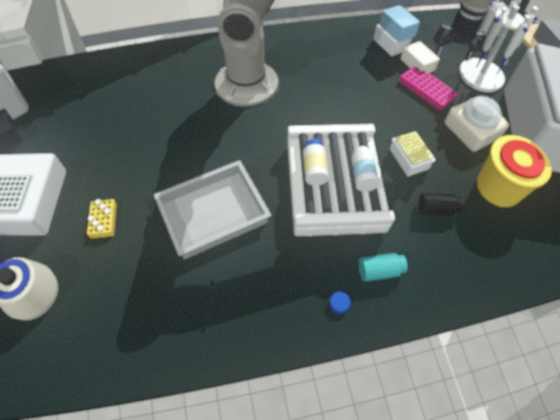

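View pics/top.png

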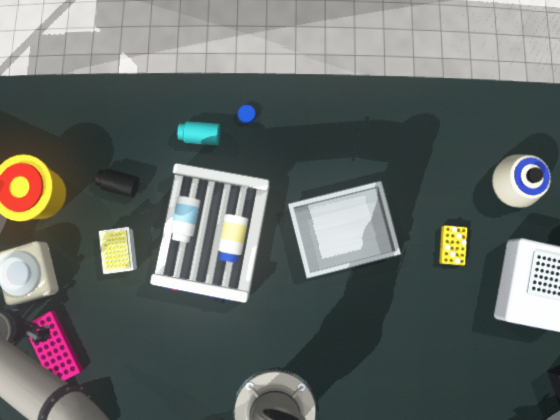

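The scene view shows the mixer at pixel (340,180), with the blue-band open jar in the left (+y) groove and the yellow-band jar in the right one. The tray is at (212,208). In the top view the open jar is at (185,220), the full jar at (233,238) and the tray at (345,230). Next I'll measure them from the depth cloud.

Run:
```python
from h import *
from scipy.optimize import least_squares
D=[np.load(n+'.npz') for n in('scene','top')]
Pt=D[1]['P'];im=D[1]['im'];P2=D[0]['P']
print('bench z',np.nanmedian(Pt[320:360,300:340,2]), 'scene', np.nanmedian(P2[300:330,150:250,2]))
def sub(P,a): 
    q=P[a[1]:a[3],a[0]:a[2]].reshape(-1,3);return q[np.isfinite(q).all(1)]
# tray: points z 0.035..0.06
for nm,P,b in(('top',Pt,(275,165,415,290)),('scene',P2,(145,150,280,265))):
    q=sub(P,b);t=q[(q[:,2]>.042)&(q[:,2]<.06)][:,:2].astype(np.float32);print(nm,'tray',cv2.minAreaRect(t),len(t),'floor',np.median(q[(q[:,2]<.02),2]))
    q=sub(P,b);t=q[(q[:,2]>.035)];print(np.median(t[:,2]))
for nm,P,b in(('top',Pt,(140,155,280,310)),('scene',P2,(280,115,400,245))):
    q=sub(P,b);t=q[(q[:,2]>.05)][:,:2].astype(np.float32);print(nm,'mixer',cv2.minAreaRect(t),len(t))
    j=q[q[:,2]>.113];
    for s in(1,-1):
        med=np.median(j[:,1]);g=j[(j[:,1]>med)==(s>0)]
        print('jar',s,g.mean(0),g.min(0),g.max(0),cv2.minAreaRect(g[:,:2].astype(np.float32)))
```

```text
bench z -0.0003966083834769929 scene -0.0010469072311252159
top tray ((0.5286180973052979, -0.1891418695449829), (0.21438157558441162, 0.2767428457736969), 14.912285804748535) 1417 floor 0.0012049473590909354
0.049393841926613224
scene tray ((0.5288357138633728, -0.18709957599639893), (0.22063018381595612, 0.27763208746910095), 14.90102767944336) 1374 floor 2.2166874666940117e-05
0.04823630978236315
top mixer ((0.5050569176673889, 0.18972191214561462), (0.27293792366981506, 0.360075443983078), 80.21489715576172) 11889
jar 1 [0.53879257 0.24340838 0.14763036] [0.43353534 0.14968672 0.11619412] [0.60375471 0.28713101 0.16388755] ((0.5242876410484314, 0.20811450481414795), (0.1764099895954132, 0.12214981019496918), 66.93186950683594)
jar -1 [0.49321505 0.1179565  0.14919658] [0.42640255 0.08142904 0.12091029] [0.55476065 0.14951715 0.16492125] ((0.4908601641654968, 0.12167075276374817), (0.06420217454433441, 0.12330624461174011), 81.1541976928711)
scene mixer ((0.5201946496963501, 0.23340162634849548), (0.35921531915664673, 0.3511190116405487), 80.44744110107422) 9475
jar 1 [0.55646046 0.24612659 0.14466866] [0.47823476 0.21310247 0.11312304] [0.60698131 0.28994126 0.16028748] ((0.5414792895317078, 0.25293925404548645), (0.06463758647441864, 0.12490915507078171), 81.53327178955078)
jar -1 [0.50720655 0.11878568 0.14520115] [0.42881431 0.08346492 0.11307788] [0.56070291 0.15837155 0.16022232] ((0.4928422272205353, 0.12333332002162933), (0.06307925283908844, 0.1277991086244583), 80.55463409423828)
```

Run:
```python
from h import *
from scipy.optimize import least_squares
D=[np.load(n+'.npz') for n in('scene','top')]
for nm,c0 in(('open',(.545,.25)),('full',(.495,.122))):
  for n,d in zip(('scene','top'),D):
    q=d['P'].reshape(-1,3);q=q[np.isfinite(q).all(1)]
    a=np.radians(-9.8);ux=np.array([np.cos(a),np.sin(a)]);uy=np.array([-ux[1],ux[0]])
    s=(q[:,:2]-c0)@ux;t=(q[:,:2]-c0)@uy
    m=(abs(s)<.1)&(abs(t)<.045)&(q[:,2]>.118)&(q[:,2]<.2);g=q[m];S=s[m];
    body=(abs(S-np.median(S))<.03)
    G=g[body]
    def f(p):
        x=(G[:,:2]-c0);u=np.array([np.cos(p[0]),np.sin(p[0])]);v=x@np.array([-u[1],u[0]])-p[1]
        return np.hypot(v,G[:,2]-p[2])-.0316
    o=least_squares(f,[a,0,.125],loss='soft_l1',f_scale=.002)
    print(nm,n,'yaw',np.degrees(o.x[0]),'t,z',o.x[1:], 'rms',np.std(o.fun),'s range',np.percentile(S,[0,1,99,100]))
    print('  max z profile',[(round(b,3),round(float(np.percentile(g[(S>=b)&(S<b+.01),2],95)),3)) for b in np.arange(-.1,.1,.01) if ((S>=b)&(S<b+.01)).sum()>5])
# mixer extents top
q=D[1]['P'].reshape(-1,3);q=q[np.isfinite(q).all(1)]
s=(q[:,:2]-[.505,.19])@ux;t=(q[:,:2]-[.505,.19])@uy
for zz in((.05,.1),(.085,.115)):
  m=(abs(s)<.25)&(abs(t)<.18)&(q[:,2]>zz[0])&(q[:,2]<zz[1]);print(np.percentile(s[m],[0,.5,99.5,100]),np.percentile(t[m],[0,.5,99.5,100]))
```

```text
open scene yaw -9.75451838105671 t,z [0.00369392 0.12433222] rms 0.0014510496088358119 s range [-0.06663416 -0.06089868  0.05680262  0.05821104]
  max z profile [(np.float64(-0.07), 0.148), (np.float64(-0.06), 0.149), (np.float64(-0.05), 0.156), (np.float64(-0.04), 0.157), (np.float64(-0.03), 0.157), (np.float64(-0.02), 0.157), (np.float64(-0.01), 0.157), (np.float64(-0.0), 0.157), (np.float64(0.01), 0.157), (np.float64(0.02), 0.158), (np.float64(0.03), 0.157), (np.float64(0.04), 0.156), (np.float64(0.05), 0.155)]
open top yaw -9.745445717039829 t,z [0.0025513  0.12432278] rms 0.0025179456537008016 s range [-0.06274207 -0.06011527  0.05363854  0.05465907]
  max z profile [(np.float64(-0.07), 0.147), (np.float64(-0.06), 0.153), (np.float64(-0.05), 0.156), (np.float64(-0.04), 0.158), (np.float64(-0.03), 0.158), (np.float64(-0.02), 0.158), (np.float64(-0.01), 0.161), (np.float64(-0.0), 0.16), (np.float64(0.01), 0.158), (np.float64(0.02), 0.158), (np.float64(0.03), 0.159), (np.float64(0.04), 0.158), (np.float64(0.05), 0.158)]
full scene yaw -9.810519878438702 t,z [0.00195624 0.12399095] 
[... 505 characters left out ...]
316191545846 t,z [-0.00052615  0.12471167] rms 0.0023872347161429403 s range [-0.06553891 -0.06413237  0.05617763  0.05778665]
  max z profile [(np.float64(-0.07), 0.155), (np.float64(-0.06), 0.155), (np.float64(-0.05), 0.155), (np.float64(-0.04), 0.159), (np.float64(-0.03), 0.158), (np.float64(-0.02), 0.158), (np.float64(-0.01), 0.159), (np.float64(-0.0), 0.159), (np.float64(0.01), 0.159), (np.float64(0.02), 0.159), (np.float64(0.03), 0.159), (np.float64(0.04), 0.16), (np.float64(0.05), 0.159)]
[-0.1799186  -0.16828837  0.17713465  0.18016008] [-0.13677169 -0.1356777   0.13275961  0.13617193]
[-0.16859004 -0.16620714  0.17765058  0.17983898] [-0.13653488 -0.13242394  0.12896505  0.13398099]
```

Call:
{"fn": "arm_command", "kwargs": {
  "plan": "0 0 -0.04 -6.6; 0 0 -0.04 -6.6; 0 0 -0.04 0; -0.038 -0.0314 0 0; -0.038 -0.0314 0 0; -0.038 -0.0314 0 0; -0.038 -0.0314 0 0; -0.038 -0.0314 0 0; -0.038 -0.0314 0 0; -0.038 -0.0314 0 0; -0.038 -0.0314 0 0; -0.038 -0.0314 0 0; -0.038 -0.0314 0 0; 0 0 0 0; 0 0 0 0; 0 0 0 0",
  "hand": -1,
  "grip_force": 20
}}

```text
clock: 2.1
tcp_pos: [0.5841, 0.2481, 0.365]
orientation: [-0.266, -3.129, -0.001]
contact_force: [-0.2, 0.8, 0.3]
grip_width: 0.0856
gripper_force: 0.0
```

```bash
cat > jar.py <<'E'
from h import *
import sys
im,d,c,o=grab('wrist');P=cloud(d,c,pose(c,o));save(sys.argv[1],im)
q=P.reshape(-1,3);q=q[np.isfinite(q).all(1)]
c0=np.array([.5504,.2521]);a=np.radians(-9.75);ux=np.array([np.cos(a),np.sin(a)]);uy=np.array([-ux[1],ux[0]])
s=(q[:,:2]-c0)@ux;t=(q[:,:2]-c0)@uy
m=(abs(s)<.09)&(abs(t)<.045)&(q[:,2]>.118)&(q[:,2]<.2);print(m.sum())
for z0,z1 in((.12,.13),(.13,.14),(.14,.15),(.15,.17)):
    k=m&(q[:,2]>z0)&(q[:,2]<z1)&(abs(s)<.04);print(z0,k.sum(),np.percentile(t[k],[1,50,99]) if k.sum() else '')
print('s',np.percentile(s[m],[.2,1,99,99.8]),'tops',np.percentile(q[m,2],[50,95]))
print('tcp',(o['tcp_pos'][:2]-c0)@ux,(o['tcp_pos'][:2]-c0)@uy,o['tcp_pos'])
E
python3 jar.py w1.png
```

```text
5360
0.12 50 [-0.03201982  0.03169969  0.03258508]
0.13 269 [-0.03109934  0.02832012  0.03167364]
0.14 867 [-0.02768788  0.01989169  0.02862406]
0.15 2541 [-0.01980902  0.00010334  0.02040956]
s [-0.07037442 -0.06928456  0.04592122  0.04716154] tops [0.15215451 0.15746879]
tcp 0.03388638142251169 0.0017201727083686325 [0.58408824 0.24805668 0.36504435]
```

View pics/w1.png

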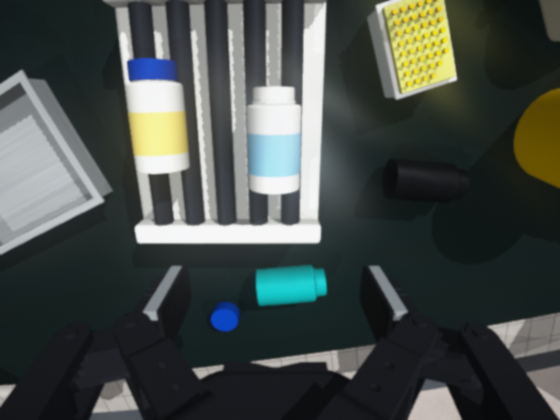

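The wrist view shows the open jar at (274,140), mouth up-image at (273,93) and base at about (275,190). The jar is lined up between the fingers. I'll descend and grip it lightly near its base.

Call:
{"fn": "arm_command", "kwargs": {
  "plan": "0 -0.0017 0.04 0; 0 0 0.04 0; 0 0 0.04 0; 0 0 0.04 0; 0 0 0.04 0; 0 0 0.025 0; 0 0 0.02 0; 0 0 0.004 0; 0 0 0 0; 0 0 0 0"
}}

```text
clock: 3.4
tcp_pos: [0.5855, 0.2452, 0.1175]
orientation: [0.27, 3.128, 0.002]
contact_force: [-0.6, 0.6, -0.5]
grip_width: 0.0856
gripper_force: 0.0
```

Call:
{"fn": "arm_command", "kwargs": {
  "plan": "0 0 0 0; 0 0 0 0; 0 0 0 0; 0 0 0 0; 0 0 0 0; 0 0 0 0; 0 0 0 0; 0 0 0 0",
  "hand": 1,
  "grip_force": 20
}}

```text
clock: 4.4
tcp_pos: [0.5854, 0.2455, 0.1172]
orientation: [0.27, 3.129, 0.002]
contact_force: [-0.3, 1.8, 5.7]
grip_width: 0.0631
gripper_force: 24.9
```

Call:
{"fn": "arm_command", "kwargs": {
  "plan": "0 0 -0.01 0; 0 0 -0.02 0; 0 0 -0.02 0; 0 0 -0.02 0; 0 0 -0.02 0; 0 0 -0.02 0; 0 0 0 0; 0 0 0 0"
}}

```text
clock: 5.4
tcp_pos: [0.5843, 0.2444, 0.2259]
orientation: [-0.271, -3.129, 0.001]
contact_force: [-0.1, -0.1, -3.4]
grip_width: 0.0638
gripper_force: 24.0
```

Run:
```python
from h import *
im,d,c,o=grab('scene');print(o['contact_force'],o['moment'],o['grip_width'])
save('s2.png',cv2.resize(im[80:260,240:440],(800,720))[:600])
```

```text
[-0.09940087 -0.06027509 -3.42806848] [-0.00324165 -0.06229993 -0.00879569] 0.06380831020037867
```

View pics/s2.png

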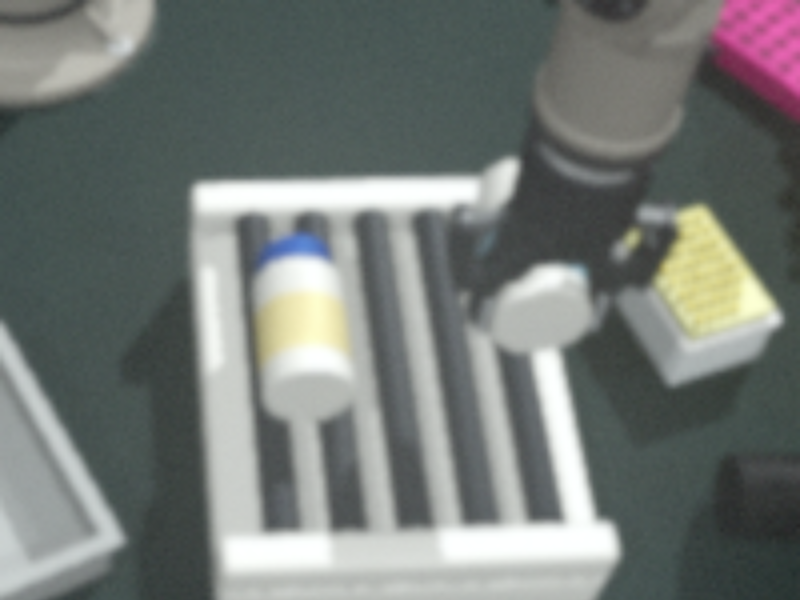

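Call:
{"fn": "arm_command", "kwargs": {
  "plan": "0 0 -0.02 0; 0 0 -0.03 0; 0 0 -0.03 0; -0.0015 -0.0096 0 0; -0.003 -0.02 0 0; -0.005 -0.033 0 0; -0.006 -0.038 0 0; -0.006 -0.038 0 0; -0.006 -0.038 0 0; -0.006 -0.038 0 0; -0.006 -0.038 0 0; -0.006 -0.038 0 0; -0.006 -0.038 0 0; -0.006 -0.038 0 0; -0.005 -0.033 0 0; -0.004 -0.025 0 0; -0.003 -0.014 0 0; 0 -0.004 0 0; 0 0 0 0; 0 0 0 0"
}}

```text
clock: 7.95
tcp_pos: [0.5776, -0.2019, 0.3061]
orientation: [-0.268, -3.13, -0.001]
contact_force: [1.1, 0.1, -2.6]
grip_width: 0.0633
gripper_force: 23.5
```

```bash
cat > tilt.py <<'E'
from h import *
import sys
# jar as seen: points near tcp, below gripper, in TCP coords along tool x (mouth dir) / y / up
def view(n):
    im,d,c,o=grab(n);P=cloud(d,c,pose(c,o))
    M=R.from_rotvec(o['orientation']).as_matrix()
    q=(P-o['tcp_pos'])@M; 
    k=(np.abs(q[...,0])<.14)&(np.abs(q[...,1])<.034)&(q[...,2]>-.06)&(q[...,2]<.13)
    return im,d,q,k,o
for n in('wrist','scene','top'):
    im,d,q,k,o=view(n);Q=q[k]
    print(n,k.sum())
    for x in np.arange(-.06,.14,.02):
        g=Q[(Q[:,0]>=x)&(Q[:,0]<x+.02)]
        if len(g)>3: print('  x%.2f n%d up %s'%(x+.01,len(g),np.round(np.percentile(-g[:,2],[2,50,98]),3)))
    if len(sys.argv)>1 and n==sys.argv[2]:
        if n=='scene':
            im=cv2.resize(im[100:310,100:380],(800,600))
        save(sys.argv[1],im)
print(o['clock'],o['tcp_pos'],o['contact_force'],o['moment'],o['grip_width'],o['gripper_force'])
E
python3 tilt.py s3.png scene
```

```text
wrist 50692
  x-0.01 n3136 up [0.017 0.037 0.041]
  x0.01 n8684 up [0.017 0.038 0.06 ]
  x0.03 n7337 up [0.021 0.038 0.041]
  x0.05 n8843 up [0.02  0.037 0.041]
  x0.07 n10450 up [0.02  0.037 0.04 ]
  x0.09 n9702 up [0.017 0.03  0.039]
  x0.11 n2540 up [0.016 0.029 0.031]
scene 709
  x-0.01 n585 up [-0.018  0.019  0.058]
  x0.01 n72 up [0.016 0.035 0.059]
  x0.05 n13 up [0.007 0.014 0.022]
  x0.07 n17 up [0.014 0.023 0.033]
  x0.09 n12 up [0.011 0.02  0.031]
  x0.11 n9 up [0.006 0.018 0.023]
top 161
  x0.01 n22 up [0.002 0.021 0.056]
  x0.03 n41 up [0.007 0.022 0.034]
  x0.05 n50 up [0.008 0.024 0.032]
  x0.07 n36 up [0.005 0.021 0.031]
  x0.09 n11 up [0.005 0.015 0.024]
8.05 [ 0.57753025 -0.20213926  0.30624332] [ 0.65370898  0.39845726 -1.73235005] [ 0.05550243 -0.07535219 -0.00204521] 0.06384437410535504 23.469108279969078
```

View pics/s3.png

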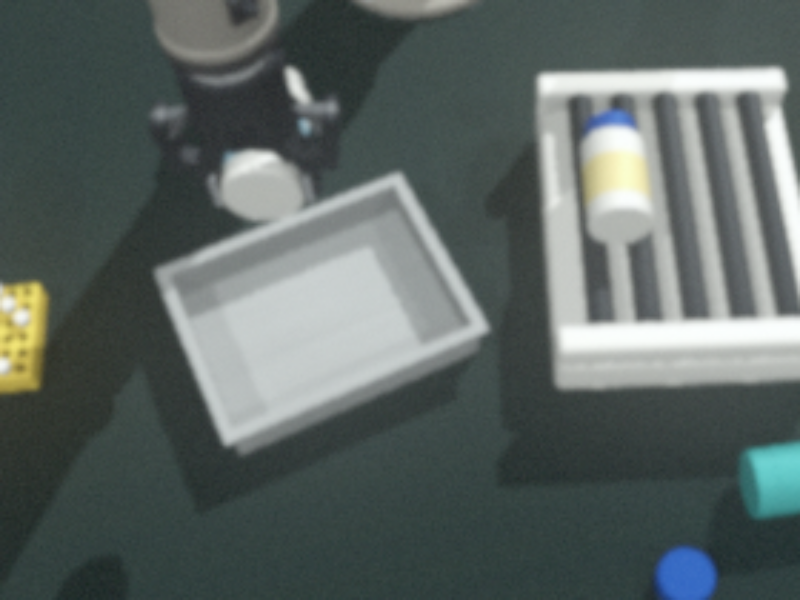

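The wrist depth shows the jar top flat at +41 mm, so it is held level. The tool can only yaw, so the jar has to pivot in the light grip. I'll try sharp upward jerks over the tray.

Call:
{"fn": "arm_command", "kwargs": {
  "plan": "0 0 -0.06 0; 0 0 -0.04 0; 0 0 -0.02 0; 0 0 0.02 0; 0 0 0.03 0; 0 0 0.03 0; 0 0 0.03 0; 0 0 0.01 0; 0 0 -0.06 0; 0 0 -0.04 0; 0 0 -0.02 0; 0 0 0 0; 0 0 0 0"
}}

```text
clock: 9.72
tcp_pos: [0.5771, -0.2029, 0.4255]
orientation: [-0.27, -3.129, -0.0]
contact_force: [-0.5, 0.6, -2.7]
grip_width: 0.0637
gripper_force: 24.4
```

```bash
sed -i "s/for n in('wrist','scene','top')/for n in (['wrist'] if len(sys.argv)<3 else [sys.argv[2]])/" tilt.py; python3 tilt.py
```

```text
wrist 43980
  x-0.01 n2292 up [0.015 0.035 0.042]
  x0.01 n9847 up [0.014 0.035 0.059]
  x0.03 n7513 up [0.013 0.03  0.035]
  x0.05 n7918 up [0.008 0.025 0.03 ]
  x0.07 n8130 up [0.003 0.02  0.025]
  x0.09 n6558 up [-0.005  0.01   0.02 ]
  x0.11 n1722 up [-0.007  0.004  0.007]
9.725 [ 0.57705743 -0.20290643  0.42546189] [-0.50691341  0.62909783 -2.66807202] [-0.11421749 -0.09866234  0.00455835] 0.06367255175133452 24.41726180986734
```

It pivoted about 15° mouth-down without coming loose. I'll keep jerking.

Call:
{"fn": "arm_command", "kwargs": {
  "plan": "0 0 0.02 0; 0 0 0.03 0; 0 0 0.03 0; 0 0 0.03 0; 0 0 -0.06 0; 0 0 -0.03 0; 0 0 0.01 0; 0 0 0.03 0; 0 0 0.04 0; 0 0 -0.06 0; 0 0 -0.03 0; 0 0 0.01 0; 0 0 0.03 0; 0 0 0.04 0; 0 0 -0.06 0; 0 0 -0.03 0; 0 0 -0.01 0; 0 0 0 0"
}}

```text
clock: 12.02
tcp_pos: [0.577, -0.2029, 0.4343]
orientation: [-0.27, -3.128, -0.001]
contact_force: [0.1, -0.0, -3.4]
grip_width: 0.0637
gripper_force: 25.1
```

```bash
python3 tilt.py
```

```text
wrist 28995
  x-0.03 n322 up [-0.005  0.003  0.007]
  x-0.01 n1407 up [0.009 0.019 0.03 ]
  x0.01 n9487 up [0.004 0.028 0.059]
  x0.03 n7706 up [-0.012  0.012  0.026]
  x0.05 n5793 up [-0.034 -0.009  0.005]
  x0.07 n3760 up [-0.057 -0.029 -0.016]
  x0.09 n520 up [-0.058 -0.052 -0.048]
12.025 [ 0.5769789  -0.20287392  0.43432802] [ 0.14332242 -0.03645913 -3.38868615] [-0.05286255 -0.052817   -0.03459771] 0.06366325271065192 25.104982858829317
```

Call:
{"fn": "arm_command", "kwargs": {
  "plan": "0 0.003 0.02 0; 0 0.004 0.03 0; 0 0 0.035 0; 0 0 0.035 0; -0.005 0 0.035 0; -0.015 0 0.03 0; 0.04 0 -0.045 0; 0.015 0 -0.025 0; -0.01 0 0.015 0; -0.015 0 0.03 0; -0.015 0 0.03 0; 0.04 0 -0.045 0; 0.015 0 -0.025 0; 0 0 0 0; 0 0 0 0"
}}

```text
clock: 13.95
tcp_pos: [0.5291, -0.1871, 0.3145]
orientation: [-0.269, -3.128, -0.001]
contact_force: [-1.1, 0.3, -0.7]
grip_width: 0.0636
gripper_force: 24.5
```

```bash
python3 tilt.py
```

```text
wrist 27080
  x-0.03 n926 up [-0.     0.006  0.01 ]
  x-0.01 n2640 up [0.01  0.018 0.029]
  x0.01 n9551 up [-0.001  0.026  0.059]
  x0.03 n7766 up [-0.027  0.005  0.023]
  x0.05 n4825 up [-0.052 -0.026 -0.007]
  x0.07 n1372 up [-0.073 -0.047 -0.037]
13.95 [ 0.52909721 -0.18711807  0.31445341] [-1.12552882  0.30040901 -0.66459714] [-0.02126008 -0.06814964 -0.06287015] 0.06358509082513378 24.53103524981998
```

Call:
{"fn": "arm_command", "kwargs": {
  "plan": "-0.01 0 0.02 0; -0.015 0 0.03 0; -0.015 0 0.03 0; -0.015 0 0.02 0; 0.05 0 -0.03 0; 0.01 0 -0.01 0; 0 0 0.01 0; -0.015 0 0.015 0; -0.025 0 0.015 0; -0.025 0 0.01 0; 0.05 0 -0.03 0; 0.01 0 -0.01 0; 0 0 0 0; 0 0 0 0"
}}

```text
clock: 15.75
tcp_pos: [0.5303, -0.1874, 0.2463]
orientation: [0.269, 3.128, 0.0]
contact_force: [0.3, -0.8, -0.9]
grip_width: 0.0629
gripper_force: 24.5
```

```bash
python3 tilt.py t4.png top; python3 tilt.py
```

```text
top 129
  x-0.03 n5 up [0.003 0.008 0.008]
  x0.01 n24 up [-0.027 -0.001  0.06 ]
  x0.03 n49 up [-0.055 -0.024 -0.002]
  x0.05 n44 up [-0.073 -0.043 -0.029]
  x0.07 n6 up [-0.071 -0.06  -0.047]
15.75 [ 0.53028245 -0.18738002  0.24628398] [ 0.32689456 -0.76166365 -0.89425652] [-9.34555635e-03 -7.64652855e-03  1.49989567e-05] 0.06288757316283204 24.51594810880124
wrist 27102
  x-0.03 n944 up [-0.     0.006  0.01 ]
  x-0.01 n2658 up [0.01  0.018 0.028]
  x0.01 n9528 up [-0.001  0.026  0.06 ]
  x0.03 n7800 up [-0.027  0.005  0.023]
  x0.05 n4815 up [-0.052 -0.026 -0.007]
  x0.07 n1357 up [-0.073 -0.048 -0.037]
15.8 [ 0.53010372 -0.18741286  0.24614839] [-0.7855761  -0.14837699 -0.37587789] [-0.00246421 -0.01132295 -0.00520919] 0.0636763995560855 24.515842832588532
```

View pics/t4.png

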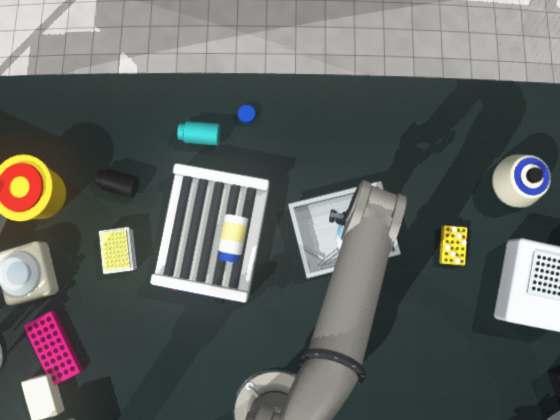

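The force reads about 0.7 N and rods are visible in the tray near (315,240), so most or all have fallen. I'll shake some more to be sure, then count them.

Call:
{"fn": "arm_command", "kwargs": {
  "plan": "-0.015 0.02 0 0; -0.015 0.02 0 0; 0.01 -0.04 0 0; -0.01 -0.04 0 0; 0.01 0.04 0 0; -0.01 0.04 0 0; 0.03 -0.04 0 0; -0.03 0 0 0; 0.03 0 0 0; -0.03 0 0 0; 0 0 0 0; 0 0 0 0; 0 0 0 0"
}}

```text
clock: 17.48
tcp_pos: [0.5588, -0.1925, 0.2462]
orientation: [-0.27, -3.13, -0.0]
contact_force: [-0.1, 0.2, -1.0]
grip_width: 0.0637
gripper_force: 24.5
```

```bash
python3 - <<'E'
from h import *
f=[]
for i in range(4):
    im,d,c,o=grab('scene' if i%2 else 'wrist');f.append(o['contact_force'])
    if i==0: w=im
    if i==1: s=im
print(np.round(f,2))
a=cv2.resize(s[150:265,140:290],None,fx=4,fy=4,interpolation=cv2.INTER_CUBIC)
b=cv2.resize(w,None,fx=.0+.75,fy=.75)
pad=np.zeros((460,800,3),np.uint8);pad[:,:600]=a;save('s5.png',pad[:, :600]);save('w5.png',w)
E
python3 tilt.py
```

```text
[[-0.1   0.19 -0.98]
 [ 0.25  0.03 -0.48]
 [-0.7  -0.41 -0.98]
 [-0.6   0.52 -0.84]]
wrist 27077
  x-0.03 n939 up [-0.     0.006  0.01 ]
  x-0.01 n2631 up [0.011 0.018 0.029]
  x0.01 n9578 up [-0.001  0.026  0.06 ]
  x0.03 n7753 up [-0.027  0.005  0.023]
  x0.05 n4815 up [-0.052 -0.026 -0.007]
  x0.07 n1361 up [-0.073 -0.048 -0.037]
17.675 [ 0.55865801 -0.19281741  0.24641728] [ 0.04333183  0.27910947 -0.91678293] [-0.05794765 -0.013819   -0.01657446] 0.06411060114280301 24.48016116672079
```

View pics/s5.png

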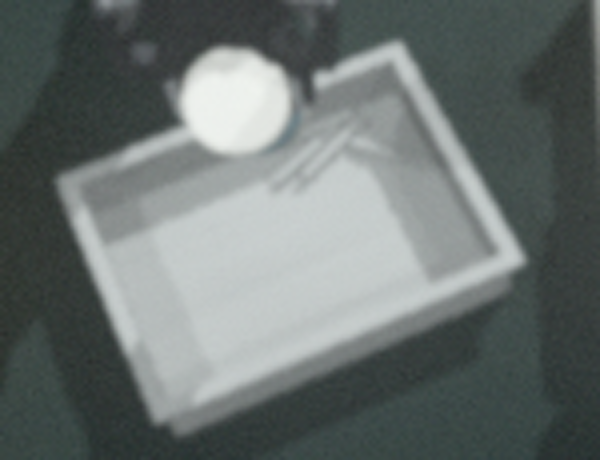

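Call:
{"fn": "arm_command", "kwargs": {
  "plan": "0 0 -0.02 0; 0 0 -0.03 0; 0 0.01 -0.03 0; 0 0.025 -0.01 0; 0 0.035 0 0; 0 0.04 0 0; 0 0.04 0 0; 0 0.035 0 0; 0 0.02 0 0; 0 0.01 0 0; 0 0 0 0; 0 0 0 0"
}}

```text
clock: 19.23
tcp_pos: [0.5956, 0.0171, 0.3364]
orientation: [0.274, 3.129, -0.001]
contact_force: [1.0, -0.1, -0.4]
grip_width: 0.0634
gripper_force: 24.5
```

Run:
```python
from h import *
f=[]
for i in range(8):
    im,d,c,o=grab(['scene','top'][i%2]);f.append(o['contact_force'][2])
    if i==0: s=im
    if i==1: t=im
print(np.round(f,2),np.mean(f))
a=cv2.resize(s[150:265,140:290],(600,460),interpolation=cv2.INTER_CUBIC)
b=cv2.resize(t[170:290,280:410],(498,460),interpolation=cv2.INTER_CUBIC)
save('s6.png',cv2.resize(np.hstack([a,b]),(800,335)))
```

```text
[-0.43 -0.81 -1.31 -0.53 -1.   -0.52 -0.89 -0.21] -0.7123229018236563
```

View pics/s6.png

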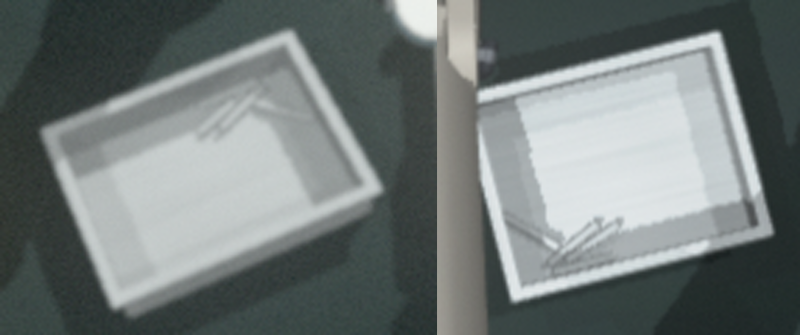

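Run:
```python
from h import *
ims=[grab('top')[0].astype(float) for _ in range(10)]
f=[r.get_obs()['contact_force'][2]]
m=np.mean(ims,0);_,d,c,o=grab('top');P=cloud(d,c,pose(c,o))
g=m.mean(2)[215:275,285:350]
g=np.clip((g-g.min())/(np.percentile(g,95)-g.min()),0,1)*255
A=cv2.resize(g.astype(np.uint8),None,fx=7,fy=7,interpolation=cv2.INTER_CUBIC)
z=P[215:275,285:350,2];B=cv2.resize((np.clip(np.nan_to_num(z)/.03,0,1)*255).astype(np.uint8),None,fx=5,fy=7,interpolation=cv2.INTER_NEAREST)
save('t7.png',np.repeat(np.hstack([A,B])[:,:800,None],3,2))
```

```text
(no output)
```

View pics/t7.png

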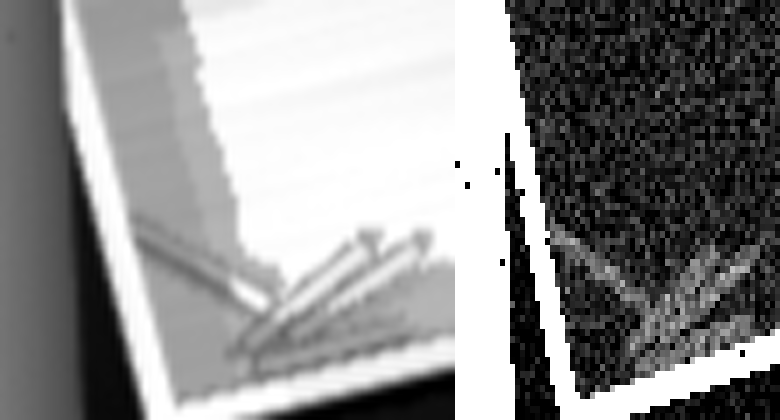

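The averaged top view and the depth both show four rods: one at left (205,265), two parallel at (310,290) and (365,290), and one in shadow along the wall at (330,340). The jar now weighs about 0.7–0.9 N, which fits an empty jar. I'll carry it to above its groove.

Call:
{"fn": "arm_command", "kwargs": {
  "plan": "0.003 0.01 0 0; 0.008 0.02 0 0; 0.012 0.03 0 0; 0.013 0.033 0 0; 0.013 0.033 0 0; 0.013 0.033 0 0; 0.012 0.03 0 0; 0.008 0.02 0 0; 0.007 0.0144 0.005 0; 0 0 0.02 0; 0 0 0.03 0; 0 0 0.03 0; 0 0 0.025 0; 0 0 0.015 0; 0 0 0 0; 0 0 0 0; 0 0 0 0"
}}

```text
clock: 22.3
tcp_pos: [0.547, 0.2546, 0.2125]
orientation: [0.271, 3.128, 0.002]
contact_force: [-0.2, -0.6, -0.9]
grip_width: 0.0638
gripper_force: 24.5
```

```bash
python3 tilt.py
```

```text
wrist 34384
  x-0.03 n945 up [0.    0.006 0.01 ]
  x-0.01 n2621 up [0.01  0.018 0.029]
  x0.01 n9562 up [-0.001  0.026  0.059]
  x0.03 n7785 up [-0.027  0.005  0.023]
  x0.05 n4998 up [-0.115 -0.027 -0.007]
  x0.07 n2776 up [-0.122 -0.112 -0.039]
  x0.09 n1800 up [-0.127 -0.115 -0.112]
  x0.11 n1889 up [-0.124 -0.115 -0.112]
  x0.13 n2008 up [-0.124 -0.114 -0.112]
22.3 [0.54699021 0.25458105 0.21245064] [-0.20262361 -0.58143515 -0.87426306] [ 0.02323679 -0.04629411  0.02075148] 0.06384051369016823 24.497329797104612
```

Call:
{"fn": "arm_command", "kwargs": {
  "plan": "0 -0.0024 0.005 0; 0 0 0.01 0; 0 0 0.01 0; 0 0 0.005 0; -0.003 0 0.004 0; -0.005 0 0.005 0; -0.005 0 0.005 0; 0 0 0 0; 0 0 0 0"
}}

```text
clock: 23.48
tcp_pos: [0.5606, 0.2499, 0.1681]
orientation: [0.271, 3.127, 0.002]
contact_force: [2.2, -0.8, 5.5]
grip_width: 0.0634
gripper_force: 25.6
```

```bash
python3 tilt.py
```

```text
wrist 44479
  x-0.01 n1355 up [0.011 0.027 0.039]
  x0.01 n11831 up [0.006 0.03  0.059]
  x0.03 n7468 up [-0.006  0.015  0.026]
  x0.05 n6127 up [-0.023 -0.001  0.01 ]
  x0.07 n4962 up [-0.072 -0.018 -0.006]
  x0.09 n3586 up [-0.104 -0.069 -0.032]
  x0.11 n3697 up [-0.104 -0.071 -0.068]
  x0.13 n4005 up [-0.104 -0.071 -0.067]
23.475 [0.56055063 0.24992137 0.16805737] [ 2.15503349 -0.76478799  5.51823762] [-0.0113599  -0.2958954   0.01969776] 0.06338656467544336 25.605420754654915
```

The press is pivoting the jar back towards level (about 40° now), with a contact force of about 6 N. I'll continue.

Call:
{"fn": "arm_command", "kwargs": {
  "plan": "-0.005 0 0.005 0; -0.005 0 0.006 0; -0.004 0 0.006 0; -0.004 0 0.006 0; -0.003 0 0.006 0; -0.002 0 0.006 0; -0.002 0 0.005 0; 0 0 0.004 0; 0 0 0 0; 0 0 0 0"
}}

```text
clock: 24.78
tcp_pos: [0.5825, 0.2451, 0.1228]
orientation: [-0.27, -3.128, 0.002]
contact_force: [-0.0, 1.0, 0.6]
grip_width: 0.0642
gripper_force: 25.0
```

```bash
python3 tilt.py
```

```text
wrist 54673
  x-0.03 n12 up [0.021 0.026 0.028]
  x-0.01 n4354 up [0.014 0.032 0.037]
  x0.01 n8643 up [0.013 0.034 0.06 ]
  x0.03 n6886 up [0.017 0.033 0.037]
  x0.05 n8257 up [0.016 0.033 0.036]
  x0.07 n9693 up [0.015 0.032 0.036]
  x0.09 n7095 up [-0.028  0.024  0.028]
  x0.11 n5466 up [-0.059 -0.026 -0.023]
  x0.13 n4263 up [-0.059 -0.028 -0.023]
24.775 [0.58245721 0.24505614 0.12276297] [-0.04717369  1.02651618  0.5719903 ] [ 0.24311752  0.03023666 -0.0586104 ] 0.06423865483101937 25.036226466181688
```

Level to within about 1° and nearly seated. I'll press down slightly, hold, then check.

Call:
{"fn": "arm_command", "kwargs": {
  "plan": "0 0 0.001 0; 0 0 0.001 0; 0 0 0 0; 0 0 0 0; 0 0 0 0"
}}

```text
clock: 25.45
tcp_pos: [0.5834, 0.2456, 0.1215]
orientation: [0.27, 3.13, 0.001]
contact_force: [-1.3, 1.6, 4.2]
grip_width: 0.0633
gripper_force: 25.6
```

```bash
python3 tilt.py|tail -9; python3 jar.py w8.png
```

```text
x-0.01 n4333 up [0.014 0.032 0.037]
  x0.01 n8605 up [0.013 0.034 0.06 ]
  x0.03 n6883 up [0.017 0.034 0.037]
  x0.05 n8263 up [0.017 0.034 0.037]
  x0.07 n9849 up [0.015 0.032 0.037]
  x0.09 n7198 up [-0.026  0.025  0.029]
  x0.11 n5590 up [-0.058 -0.024 -0.021]
  x0.13 n4238 up [-0.058 -0.026 -0.021]
25.45 [0.58341426 0.24561825 0.12151446] [-1.27552685  1.6123381   4.20027373] [ 0.34622749  0.44791342 -0.06049289] 0.06328327400541729 25.574163465353195
60010
0.12 397 [-0.04471877  0.03272635  0.04462569]
0.13 1871 [-0.04430953  0.02800359  0.04398783]
0.14 6383 [-0.04173914 -0.02003988  0.04173597]
0.15 25945 [-0.04323707 -0.00015819  0.04326475]
s [-0.06260195 -0.06138038  0.04753509  0.05150656] tops [0.15574248 0.1956555 ]
tcp 0.03360684565397861 -0.0007458416444429846 [0.58339512 0.24567363 0.12150136]
```

Seated: 4 N of contact, level, top at 158.5 mm as at the start. I'll release and retreat.

Call:
{"fn": "arm_command", "kwargs": {
  "plan": "0 0 0 0; 0 0 0 0; 0 0 0 0; 0 0 0 0; 0 0 0 0; 0 0 -0.01 0; 0 0 -0.02 0; 0 0 -0.03 0; 0 0 -0.04 0; 0 0 -0.04 0; 0 0 -0.04 0; 0 0 -0.03 0; 0 0 -0.02 0; 0 0 0 0; 0 0 0 0; 0 0 0 0",
  "hand": -1
}}

```text
clock: 27.55
tcp_pos: [0.5828, 0.2452, 0.3502]
orientation: [-0.27, -3.128, 0.002]
contact_force: [0.1, 0.4, -0.5]
grip_width: 0.0857
gripper_force: 0.0
```

```bash
python3 jar.py w9.png
python3 - <<'E'
from h import *
o=r.get_obs();print(o['contact_force'],o['grip_width'],np.abs(o['qvel']).max(),o['clock'])
E
```

```text
5692
0.12 35 [-0.03203751 -0.03141048  0.03264659]
0.13 286 [-0.03120622  0.02835958  0.03177547]
0.14 938 [-0.02807766 -0.01993608  0.02846076]
0.15 2768 [-0.01965491  0.00015939  0.02053025]
s [-0.06267976 -0.06161963  0.0532383   0.05435066] tops [0.15222711 0.15747297]
tcp 0.033145259863399425 -0.0012871539535440131 [0.58284853 0.2452183  0.35021714]
[-0.36936041 -1.06513691  0.70092049] 0.08541562835274297 0.005147690773886357 27.6
```

View pics/w9.png

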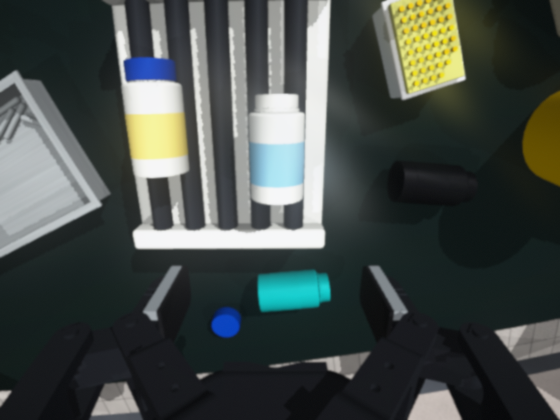

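The jar lies in its groove at (277,150), let go and aligned with the rollers. The full jar is unmoved at (155,120), and the rods are in the tray at (12,120).

```bash
python3 -c "
from bench import ticket
print(ticket.hand_in())"
```

```text
the job is handed in; nothing more can be done
None
```

I emptied all four rods into the tray, laid the open jar back in its original groove and let go, and handed the job in at about 28 s. The hand-in gave no verdict, so I don't know the result.

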